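# Clamp a heat sink in the thumbwheel vise

### The job

Lay the finned heat sink flat on the middle of the small thumbwheel vise's bed, its 40 mm width between the two jaws, and let go of it. Then roll the vise's recessed thumbwheel with a fingertip on its exposed rim, never pressing harder than 25 N, until the sliding jaw holds the heat sink firmly against the fixed jaw, without crushing it. Move the jaw only by its wheel, leave the connector shell and the bottle where they are, and take the hand away.

Things in the scene. Friction and masses are not known exactly. Their poses are not given: they have to be found in the camera images.
- sink_centre (a point): centre (half-way up) of the loose aluminium finned heat sink: a solid block 40 mm along its own x, 50 mm along its own y, 23 mm high, about 85 g, same after a half turn. It stands flat on the worktop at the start. To go on the bed, its 40 mm side lies along the vise's y.
- hs_clamp: the small grey thumbwheel vise, fixed to the worktop; origin at the centre of its underside, z up. Base plate 72 mm (x) by 156 mm (y) by 10 mm high. Along its +y: wheel housing (y -62 to -10 mm, top 39 mm over the worktop), sliding jaw, bed, fixed jaw. To its right, toward where the hand starts, stands a tall test fixture with its lid open; an overhead shelf 0.46 m up begins at world x = 0.6.
- bed_centre (a point): point on the bed's surface, 10 mm over the worktop, midway between the jaws when fully open (52 mm); axes as the vise's. A sink resting on the bed has its centre 11.5 mm above this point. It lies 36 mm to +y of the vise's origin.
- fixed_face (a point): centre of the fixed jaw's gripping face, which looks to the vise's -y. Both jaws are 60 mm wide along x; their tops are 32 mm over the worktop.
- jaw_face (a point): centre of the sliding jaw's gripping face, which looks to the vise's +y; it moves with the jaw
- wheel_top (a point): highest point of the thumbwheel's rim, 44 mm over the worktop, 36 mm to -y of the vise's origin; does not turn. The dark knurled steel wheel (40 mm diameter, 12 mm wide, axis along the vise's x) sits in a 16 mm slot and stands only 5 mm proud of the housing; 26 mm of it along y is exposed. Rigid: tens of newtons per mm of pressing, so go by the felt force.
- thumb_wheel (a joint): turn of the wheel (rad): grows as the rim's top is dragged to the vise's +y, toward the jaws (20 mm of rim per rad), in several strokes, lifting off between. A press of about 9 N drives it; less slips. It takes 2.5 N along the rim to turn freely; as the jaw squeezes the sink this rises: 5.5 N along the rim gives 10 N at the jaw, 11.5 N gives 30 N, which crushes the sink.
- jaw (a joint): travel of the sliding jaw (m) toward the fixed jaw, 0 = fully open (52 mm between faces), 0.012 = faces 40 mm apart; 6 mm per rad of the wheel. On letting the wheel go its friction holds up to about 8 N of jaw force. The sink counts as firmly held from 3 N of jaw force.
- plug_shell: grey connector shell 40x52x12 mm lying on the worktop, a bystander; origin at its underside
- flux_bottle: small bottle, 34 mm diameter, 81 mm high, standing, a bystander; origin at its underside

How it is judged:
By the outcome, as a careful person would: the job done as asked, in the order asked, and still so for the second after the job is handed in, with the robot touching nothing.
It also fails if it takes over 72 s, if anything falls off the work surface, if the arm or the gripper's body presses on something with over 40 N, if the wrist force passes 120 N, or if a joint passes its speed limit or range.

### The arm

A 6-joint arm with a two-finger parallel gripper is mounted at the origin on a cart in front of the work surface, level with it; the furniture and walls round the work are solid. World frame = base frame: x ahead of the robot, y to its left, z up, the work surface at z = 0. Lengths are in mm, angles in rad, forces in N, time in s.
With the tool pointing down it reaches from about 350 to 975 mm from the base axis. Payload 7.1 kg.
Tool frame: the origin (TCP) lies midway between the tips of the shut fingers; the grasp point (between the pads) lies 19 mm behind it (ctrl.grasp_offset is the distance from the TCP to the grasp point, in mm); z points along the fingers, y is the line along which they close (so a half turn about z gives the same grasp; the last joint's range is limited). The gripper opens to 88 mm and grips with 3 to 60 N. Pads are 20 mm wide; open, the fingers measure 115 mm over their backs; the gripper's body (75 mm by 178 mm) begins 61 mm behind the grasp point.
Start: joints at [1.158, 0.423, 1.63, -0, 1.089, -0.019], TCP at [239.78, 577.157, 222.675] pointing down, gripper open.
Joint ranges: [-3, 3], [-0.9, 2.11], [0.09, 2.58], [-1.31, 4.45], [0.11, 2.69], [-2.54, 2.54]. Speed limits (rad/s): [2.39, 2.39, 3.01, 3.14, 3.14, 3.14].

### API

Orientations are given as a rotation vector (axis times angle).
In Python, from workcell import ctrl gives the robot as it stands. The module is installed in compiled form; this text tells all that it offers.
- The arm moves only by the tool servo_tool, never from a script. Its argument "rows" is a list of rows, each a list of 7 numbers: the turn, a rotation vector about the tool's x, y, z as a fraction of full scale, then the shift along the tool's x, y, z as a fraction of full scale, then the finger opening in mm, from 0 to 87.8. A call has 1 to 10 rows; each row is the pose to reach, as a shift and turn from the pose commanded when the call began, along the tool's axes at that moment; what a row does not reach only later rows make up. Full scale, the value 1, is 20 cm for a shift and 1.5 rad for a turn. A row lasts 1/8 s, in which the tool goes at most 62.5 mm and 10.7 degrees, less where a joint would pass 70% of its speed; a pose out of reach is approached as far as the arm can. A call with a number of a shift or a turn outside -1 to 1 is refused whole. A call with a gripper value outside its range is refused whole. The fingers move at their own pace and stop on an object; the grip force is fixed at half the most. Time passes only in rows, so rows that repeat a pose let the fingers close. It gives the time, the measured TCP pose, the force, the opening and the grip force at its end, in the units of the state.
- ctrl.get_obs(): the state, without advancing time (a new reading comes with each control period).
- ctrl.get_image(name): name is "side" or "top" or "wrist"; returns (picture, depth): 400x640x3 uint8, red, green, blue; 400x640 float32, mm along the optical axis (not along the pixel's ray), 0 where there is no reading.
- ctrl.camera_info(name): a dict with "intrinsics" (3x3 intrinsics, pixels), "k1" (the pictures are not rectified: a ray, as slopes to the right and down, at radius r is drawn at 1 + k1 r^2 times it, then the intrinsics apply), "R" (3x3) and "t" (3): a world point X has camera coordinates R X + t. Camera axes: x right, y down, z forward; pixel columns grow to the right and rows downward; lengths in mm; the calibration is good to about 2 mm. A picture is of the moment at which its call begins: read the wrist's pose just before it. camera_info takes no time and is no camera call; for the wrist camera it gives the pose at the moment of the call.
- ctrl.close_job(): hands the job in; it is judged then, once.
The state is a dict: "t": time; "qpos": joint angles; "qvel": joint speeds; "joint_torque": joint torques, N m; "ee_pos": TCP position; "orientation": TCP orientation; "ft_force": force on the tool from outside, world axes, zero at the start; "moment": the same for the moment, N m; "width": finger opening in mm; "grasp_force": force on a finger pad.
Only numpy, scipy, OpenCV 4.12 (cv2) and the standard library are available. Lean on these libraries where they do the work, as an engineer would, in place of code of your own. Each camera call takes 0.05 s, during which the arm holds its last target. There are 200 camera calls.

## Working session

There is one attempt and no reset: what is moved stays moved. The work goes in short steps, Python scripts to look and compute and a tool call to move; the robot and the scene stay as the last step left them, time stands still between calls to the robot, and variables do not carry over. Pictures are saved under pics/ and viewed, at most 10 in all, crops included, and the job is handed in when it is done.

Besides the shell and the picture viewer there is one more tool, called after "Call:" as a command line: name --pt "numbers of a row" for each row, then --argument value for the rest. servo_tool: Moves the arm, as the interface text tells. Its arguments: {"type":"object","properties":{"rows":{"type":"array","items":{"type":"array","items":{"type":"number"}}}},"required":["rows"]}

```bash
mkdir -p pics
cat > h.py <<'E'
import numpy as np, cv2
from workcell import ctrl
from scipy.spatial.transform import Rotation as Rn
def cloud(name, save=None):
    ci=ctrl.camera_info(name); im,d=ctrl.get_image(name)
    if save: cv2.imwrite('pics/'+save, im[:,:,::-1])
    K=np.array(ci["intrinsics"]); k1=ci["k1"]; R=np.array(ci["R"]); t=np.array(ci["t"])
    v,u=np.mgrid[0:400,0:640].astype(float)
    p=cv2.undistortPoints(np.stack([u.ravel(),v.ravel()],1)[:,None],K,np.array([k1,0,0,0,0.]))[:,0]
    z=d.ravel().astype(float)
    C=np.c_[p*z[:,None],z]
    X=((C-t)@R).reshape(400,640,3); X[d<=0]=np.nan
    return im,X,(K,k1,R,t)
E
python3 - <<'E'
from h import *
o=ctrl.get_obs(); print({k:np.round(v,3) for k,v in o.items()})
for n in("top","side"):
    im,X,c=cloud(n,n+'0.png'); np.save(n+'0.npy',X); print(n,-c[2].T@c[3], c[2][2])
E
```

```text
{'t': np.float64(0.0), 'qpos': array([ 1.158,  0.424,  1.631, -0.   ,  1.089, -0.019]), 'qvel': array([-0.   , -0.   , -0.001,  0.001, -0.   ,  0.002]), 'joint_torque': array([ 2.0000e-03, -5.4462e+01, -2.7367e+01,  6.4000e-02,  2.3000e-02,
       -0.0000e+00]), 'ee_pos': array([239.587, 576.651, 221.912]), 'orientation': array([-6.150e-01, -3.081e+00,  2.000e-03]), 'ft_force': array([-0.35 ,  0.364, -0.759]), 'moment': array([ 0.061, -0.023, -0.005]), 'grasp_force': np.float64(0.0), 'width': np.float64(87.619)}
top [ 464.98155112 -109.37312163  925.19680977] [ 0.07232364 -0.00754522 -0.99735268]
side [351.44987239 470.22143034 626.79552739] [ 0.22450822 -0.7080237  -0.66955097]
```

View pics/top0.png

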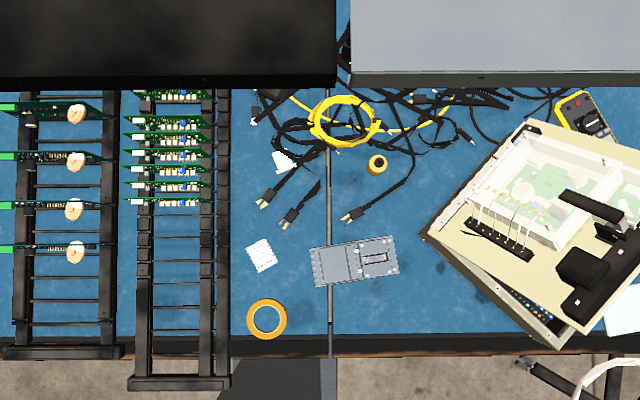

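View pics/side0.png

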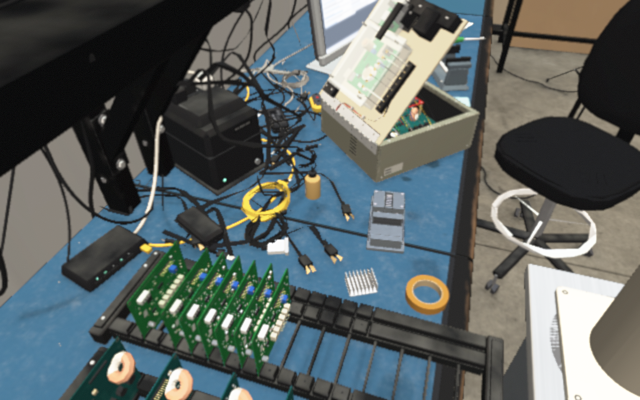

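The top view shows the heat sink (white fins) at px (261,255), the vise at (354,262) with its wheel at (374,258), bottle at (376,163) and shell at (285,160). The side view shows the sink at (362,282) and the vise at (387,220), with the card racks between the hand and the work.

```bash
cat > m.py <<'E'
from h import *
def rect(P):
    r=cv2.minAreaRect(P[:,:2].astype(np.float32)); return np.round(r[0],1),np.round(r[1],1),round(r[2],1)
E
python3 - <<'E'
from m import *
X=np.load('top0.npy'); S=np.load('side0.npy')
def reg(X,u0,u1,v0,v1,z0,z1):
    P=X[v0:v1,u0:u1].reshape(-1,3); return P[(P[:,2]>z0)&(P[:,2]<z1)]
for n,b in dict(sink=(240,282,232,278),vise=(300,408,225,295)).items():
    P=reg(X,*b,-30,60); h=np.histogram(P[:,2],bins=np.arange(-20,61,4)); print(n,h[0])
print('sink',rect(reg(X,240,282,232,278,12,40)))
P=reg(X,300,408,225,295,5,60);print('vise all',rect(P))
P=reg(X,300,408,225,295,35,60);print('housing',rect(P), P[:,2].max())
P=reg(X,300,408,225,295,27,35);print('jaws',rect(P))
P=reg(S,340,385,262,302,12,40);print('side sink',rect(P),np.percentile(P[:,2],[5,50,95]))
P=reg(S,360,415,182,255,5,60);print('side vise',rect(P))
P=reg(S,360,415,182,255,35,60);print('side hous',rect(P))
for q in((374,258),(345,262),(320,268),(376,163),(283,160),(300,255),(70,115),(150,300),(200,200),(180,150),(440,230),(520,130)): print(q,np.round(X[q[1],q[0]]))
# max height map for route
A=np.concatenate([X.reshape(-1,3),S.reshape(-1,3)]);A=A[np.isfinite(A).all(1)]
for y in range(700,-500,-50):
    print(y,[int(np.max(A[(A[:,1]>=y)&(A[:,1]<y+50)&(A[:,0]>=x)&(A[:,0]<x+50)][:,2],initial=-99)) for x in range(200,800,50)])
E
```

```text
sink [   0    0    0    0   86 1175  478   22   15    9  113   30    0    0
    0    0    0    0    0    0]
vise [   0    0    0    6  322 3077  897 1296  188   18   33   67  305  309
  646  261   12    0    0    0]
sink (array([436.8, -13. ]), array([48.8, 39.7]), 28.8)
vise all (array([ 426.6, -181.2]), array([197.7, 126.5]), 89.4)
housing (array([ 423.4, -174.9]), array([ 63.8, 135.4]), 9.0) 46.35021745007165
jaws (array([ 424.6, -172.4]), array([ 67.3, 132.8]), 7.6)
side sink (array([432. ,   9.4]), array([58.9, 88. ]), 8.0) [13.01734567 20.45789798 32.97651218]
side vise (array([ 427.3, -202.2]), array([108.9, 220.6]), 14.0)
side hous (array([ 427.6, -205.9]), array([63.4, 71.3]), 7.1)
(374, 258) [ 430. -214.   43.]
(345, 262) [ 422. -165.    9.]
(320, 268) [ 413. -119.   31.]
(376, 163) [ 595. -217.   69.]
(283, 160) [611. -52.  15.]
(300, 255) [435. -82.   2.]
(70, 115) [674. 296. 112.]
(150, 300) [358. 187.  22.]
(200, 200) [534.  89.  66.]
(180, 150) [614. 113. 106.]
(440, 230) [ 477. -310.  131.]
(520, 130) [ 637. -443.  137.]
700 [-99, -99, -99, -99, -99, -99, -99, -99, -9
[... 641 characters left out ...]
 123, 124, 508, 508, 514, 40]
100 [42, 36, 37, 31, 33, 33, 123, 122, 509, 508, 122, 41]
50 [42, 38, 38, 42, 42, 41, 121, 125, 508, 508, 122, 40]
0 [35, 35, 36, 37, 37, 37, 36, 36, 509, 509, 37, 34]
-50 [1, 23, 22, 22, 25, 26, 22, 21, 509, 509, 37, 348]
-100 [1, 8, 22, 7, 29, 21, 21, 15, 509, 508, 32, 349]
-150 [1, 7, 7, 35, 35, 14, 14, 16, 509, 508, 173, 194]
-200 [1, 7, 7, 41, 42, 42, 22, 7, 509, 508, 168, 347]
-250 [0, 8, 7, 40, 46, 43, 16, 81, 509, 509, 127, 348]
-300 [0, 7, 7, 11, 14, 137, 7, 13, 509, 509, 167, 231]
-350 [0, 6, 7, 7, 218, 192, 197, 7, 510, 509, 205, 242]
-400 [0, 6, 7, 327, 272, 275, 248, 204, 509, 509, 135, 92]
-450 [0, 7, 334, 349, 349, 321, 316, 249, 495, 13, 100, 77]
```

```bash
cat >> m.py <<'E'
def go(p,yaw=None,tilt=None):
    """shift/turn (fractions) in tool axes from the measured pose; yaw = world angle (deg) of tool y"""
    o=ctrl.get_obs(); R=Rn.from_rotvec(o["orientation"]); M=R.as_matrix()
    s=M.T@(np.array(p)-o["ee_pos"])/200
    r=np.zeros(3)
    if yaw is not None:
        a=np.deg2rad(yaw); y=np.array([np.cos(a),np.sin(a),0])
        if y@M[:,1]<0: y=-y
        z=np.array([0,0,-1.]); T=np.c_[np.cross(y,z),y,z]
        r=Rn.from_matrix(M.T@T).as_rotvec()/1.5
    print('turn',np.round(r,4),'shift',np.round(s,4))
def st():
    o=ctrl.get_obs(); M=Rn.from_rotvec(o["orientation"]).as_matrix()
    print('t',round(o['t'],2),'p',np.round(o['ee_pos'],1),'y-yaw',np.round(np.rad2deg(np.arctan2(M[1,1],M[0,1])),2),'z',np.round(M[:,2],3),'F',np.round(o['ft_force'],1),'w',round(float(o['width']),1),'g',round(float(o['grasp_force']),1),'q6',round(o['qpos'][5],2))
E
python3 - <<'E'
from m import *
st(); o=ctrl.get_obs(); M=Rn.from_rotvec(o["orientation"]).as_matrix(); print(M.round(3))
c=ctrl.camera_info("wrist"); R=np.array(c["R"]); C=-R.T@np.array(c["t"])
print('cam in tool',M.T@(C-o["ee_pos"]),'axes in tool\n',(M.T@R.T).round(3),c["intrinsics"])
go([437,-13,222],28.8); go([437,-13,222],28.8-180)
E
```

```text
t 0.1 p [239.6 576.7 222. ] y-yaw 67.44 z [-0.001 -0.001 -1.   ] F [ 0.3  0.1 -0.3] w 87.8 g 0.0 q6 -0.02
[[-0.923  0.384 -0.001]
 [ 0.384  0.923 -0.001]
 [ 0.    -0.001 -1.   ]]
cam in tool [  72.52774093    0.62363789 -162.5699947 ] axes in tool
 [[-0.001 -0.965 -0.264]
 [ 1.    -0.001  0.001]
 [-0.002 -0.264  0.965]] [[293.23357227   0.         317.04086023]
 [  0.         293.23357227 202.64131913]
 [  0.           0.           1.        ]]
turn [-9.000e-04  3.000e-04  4.496e-01] shift [-2.0428 -2.3442  0.0031]
turn [-9.000e-04  3.000e-04  4.496e-01] shift [-2.0428 -2.3442  0.0031]
```

Call:
servo_tool --pt "0 0 0 -0.68 -0.78 0 87" --pt "0 0 0 -0.68 -0.78 0 87" --pt "0 0 0 -0.68 -0.78 0 87" --pt "0 0 0 -0.68 -0.78 0 87" --pt "0 0 0 -0.68 -0.78 0 87"

```text
t: 0.72
ee_pos: [305.9, 380.6, 222.9]
orientation: [-0.618, -3.08, -0.001]
ft_force: [-0.4, 0.0, 0.6]
width: 87.2
grasp_force: 0.0
```

Call:
servo_tool --pt "0 0 0 -0.68 -0.78 0 87" --pt "0 0 0 -0.68 -0.78 0 87" --pt "0 0 0 -0.68 -0.78 0 87" --pt "0 0 0 -0.68 -0.78 0 87" --pt "0 0 0 -0.68 -0.78 0 87"

```text
t: 1.35
ee_pos: [372.3, 185.2, 222.9]
orientation: [0.617, 3.08, 0.001]
ft_force: [0.5, 0.8, -0.5]
width: 87.0
grasp_force: 0.0
```

Call:
servo_tool --pt "0 0 0.45 -0.68 -0.78 0 87" --pt "0 0 0.45 -0.68 -0.78 0 87" --pt "0 0 0.45 -0.68 -0.78 0 87" --pt "0 0 0.45 -0.68 -0.78 0 87" --pt "0 0 0.45 -0.68 -0.78 0 87" --pt "0 0 0.45 -0.68 -0.78 0 87"

```text
t: 2.1
ee_pos: [437.1, -10.0, 222.5]
orientation: [-1.595, -2.706, -0.0]
ft_force: [0.4, 0.7, -0.1]
width: 87.0
grasp_force: 0.0
```

Run:
```python
from m import *
st()
im,X,c=cloud("wrist","w1.png"); np.save('w1.npy',X)
Z=X[...,2]
m=((Z>13)&(Z<35)&(abs(X[...,0]-437)<60)&(abs(X[...,1]+13)<60)).astype(np.uint8)
n,l,s,ce=cv2.connectedComponentsWithStats(m)
for i in range(1,n):
    if s[i,4]>300:
        P=X[l==i]; print(s[i],rect(P),np.percentile(P[:,2],[5,50,95]).round(1))
        P=P[P[:,2]>20]; print(rect(P),P.mean(0).round(1))
```

```text
t 2.1 p [437.1 -10.  222.5] y-yaw 28.97 z [-0.  0. -1.] F [ 0.4  0.7 -0.1] w 87.0 g 0.0 q6 -0.56
```

View pics/w1.png

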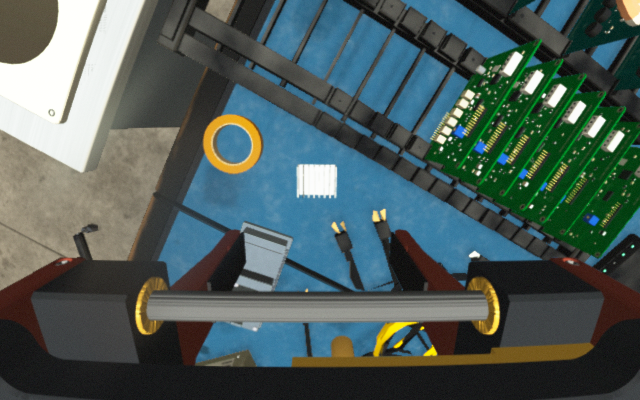

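The wrist view shows the sink centred at px (317,181), its 50 mm side across the fingers' closing line. My filter missed it, so I check the depth there.

Run:
```python
from m import *
X=np.load('w1.npy'); print(X[155:210:6,317].round(1)); print(X[181,290:345:6].round(1))
im=cv2.imread('pics/w1.png'); g=im.min(2); m=np.zeros_like(g); m[155:205,285:348]=(g[155:205,285:348]>150)
m=cv2.morphologyEx(m,cv2.MORPH_CLOSE,np.ones((5,5)))
q=cv2.minAreaRect(np.argwhere(m)[:,::-1].astype(np.float32)); print('px rect',q)
# corners onto z=23 plane
c=ctrl.camera_info("wrist"); K=np.array(c["intrinsics"]);R=np.array(c["R"]);C=-R.T@np.array(c["t"])
p=cv2.undistortPoints(cv2.boxPoints(q)[:,None].astype(float),K,np.array([c["k1"],0,0,0,0.]))[:,0]
d=np.c_[p,np.ones(4)]@R; W=C+d*((23-C[2])/d[:,2])[:,None]; print(W.round(1),W.mean(0).round(1))
e=np.diff(np.r_[W,W[:1]],axis=0); print(np.linalg.norm(e,axis=1).round(1),np.rad2deg(np.arctan2(e[:,1],e[:,0])).round(1))
```

```text
[[421.8  18.9   2.9]
 [425.6  12.1   2.6]
 [429.2   5.5   4.5]
 [432.9  -1.1   6.8]
 [436.7  -8.1   6.6]
 [440.5 -15.    7.2]
 [444.7 -22.5   5.2]
 [449.  -30.3   2.5]
 [453.  -37.4   3.1]
 [456.9 -44.5   4.3]]
[[407.  -28.1   3.9]
 [414.  -24.4   3.6]
 [420.9 -20.2   5.3]
 [427.7 -16.3   5.6]
 [433.   -9.2  24.3]
 [441.6  -8.7   5.6]
 [448.4  -4.7   6.4]
 [455.4  -1.    5.7]
 [462.6   2.5   3.7]
 [469.9   6.1   1.6]]
px rect ((316.5, 180.5), (33.0, 39.0), 90.0)
[[404.3  -0.9  23. ]
 [446.5  22.4  23. ]
 [467.5 -14.1  23. ]
 [424.  -38.1  23. ]] [435.6  -7.6  23. ]
[48.2 42.1 49.7 42.1] [  28.9  -60.1 -151.1  117.9]
```

Call:
servo_tool --pt "0 0 0 0 0 0.3 87" --pt "0 0 0 0 0 0.6 87" --pt "0 0 0 0 0 0.8 87" --pt "0 0 0 0 0 0.8 87" --pt "0 0 0 0 0 0.8 87"

```text
t: 2.78
ee_pos: [437.8, -10.9, 63.7]
orientation: [1.597, 2.704, 0.001]
ft_force: [0.5, 0.1, 0.7]
width: 86.9
grasp_force: 0.0
```

Run:
```python
from m import *
st()
im,X,c=cloud("wrist","w2.png"); np.save('w2.npy',X)
g=im.min(2); Z=X[...,2]
ok=(abs(X[...,0]-436)<45)&(abs(X[...,1]+10)<45)
T=X[ok&(Z>18)&(Z<30)]; print(len(T),rect(T),T.mean(0).round(1)) if len(T)>10 else 0
A=X[ok&(Z>5)&(Z<30)]; print('all>5',len(A),rect(A),A.mean(0).round(1))
m=(ok&(g>150)).astype(np.uint8); m=cv2.morphologyEx(m,cv2.MORPH_CLOSE,np.ones((7,7)))
q=cv2.minAreaRect(np.argwhere(m)[:,::-1].astype(np.float32)); print('px',q)
K,k1,R,t=c;C=-R.T@t
p=cv2.undistortPoints(cv2.boxPoints(q)[:,None].astype(float),K,np.array([k1,0,0,0,0.]))[:,0]
d=np.c_[p,np.ones(4)]@R; W=C+d*((23-C[2])/d[:,2])[:,None]; print(W.mean(0).round(1))
e=np.diff(np.r_[W,W[:1]],axis=0); print(np.linalg.norm(e,axis=1).round(1),np.rad2deg(np.arctan2(e[:,1],e[:,0])).round(1))
```

```text
t 2.77 p [437.8 -10.9  63.7] y-yaw 28.86 z [ 0.001 -0.    -1.   ] F [0.5 0.1 0.7] w 86.9 g 0.0 q6 -0.56
1004 (array([436.4,  -9.3]), array([49.3, 40.4]), 28.7) [435.4  -8.5  22.7]
all>5 2934 (array([436.7,  -3.7]), array([71.6, 71.6]), 86.1) [435.7  -8.1  12.3]
px ((326.6980285644531, 258.4927978515625), (142.73231506347656, 333.39404296875), 85.79464721679688)
[459.7 -36.   23. ]
[240.5 123.3 281.2 125.8] [  33.1  -47.5 -146.4  113.7]
```

View pics/w2.png

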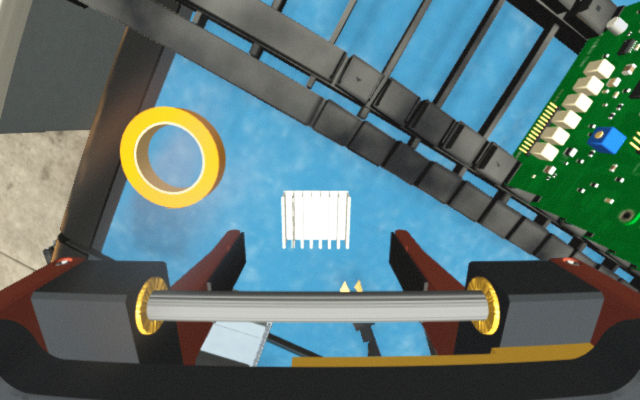

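The wrist view now shows the sink at px (282–350, 191–249), centred between the fingers. The depth fit gives 49.3×40.4 mm at (436.4, −9.3), matching the stated sizes.

Call:
servo_tool --pt "0 0 0 0.01 -0.002 0.15 87" --pt "0 0 0 0.01 -0.002 0.29 87" --pt "0 0 0 0.01 -0.002 0.298 87" --pt "0 0 0 0.01 -0.002 0.298 87" --pt "0 0 0 0.01 -0.002 0.298 60"

```text
t: 3.45
ee_pos: [436.7, -10.1, 4.4]
orientation: [1.599, 2.702, 0.002]
ft_force: [1.0, -0.1, -0.7]
width: 79.7
grasp_force: 0.0
```

Call:
servo_tool --pt "0 0 0 0 0 0 44" --pt "0 0 0 0 0 0 40" --pt "0 0 0 0 0 0 40" --pt "0 0 0 0 0 0 40" --pt "0 0 0 0 0 0 40" --pt "0 0 0 0 0 0 40"

```text
t: 4.2
ee_pos: [435.8, -10.0, 3.2]
orientation: [1.6, 2.703, 0.0]
ft_force: [-1.1, 0.4, 5.5]
width: 49.8
grasp_force: 30.0
```

Call:
servo_tool --pt "0 0 0 0 0 -0.1 40" --pt "0 0 0 0 0 -0.3 40" --pt "0 0 0 0 0 -0.63 40" --pt "0 0 0 0 0 -0.63 40" --pt "0 0 0 0 0 -0.63 40"

```text
t: 4.82
ee_pos: [435.4, -10.0, 128.8]
orientation: [1.6, 2.703, 0.0]
ft_force: [-0.3, -0.2, -1.5]
width: 50.4
grasp_force: 30.0
```

Call:
servo_tool --pt "0 0 0.1 -0.2 -0.13 0 40" --pt "0 0 0.225 -0.45 -0.3 0 40" --pt "0 0 0.225 -0.722 -0.472 0 40" --pt "0 0 0.225 -0.722 -0.472 0 40" --pt "0 0 0.225 -0.722 -0.472 0 40" --pt "0 0 0.225 -0.722 -0.472 0 40"

```text
t: 5.58
ee_pos: [421.7, -180.5, 128.1]
orientation: [-2.028, -2.396, 0.001]
ft_force: [-0.1, -0.0, -0.8]
width: 49.6
grasp_force: 30.0
```

Run:
```python
from m import *
st()
im,X,c=cloud("wrist","w3.png"); np.save('w3.npy',X)
```

```text
t 5.58 p [ 421.7 -180.5  128.1] y-yaw 9.52 z [-0.002  0.001 -1.   ] F [-0.1 -0.  -0.8] w 49.6 g 30.0 q6 -0.6
```

View pics/w3.png

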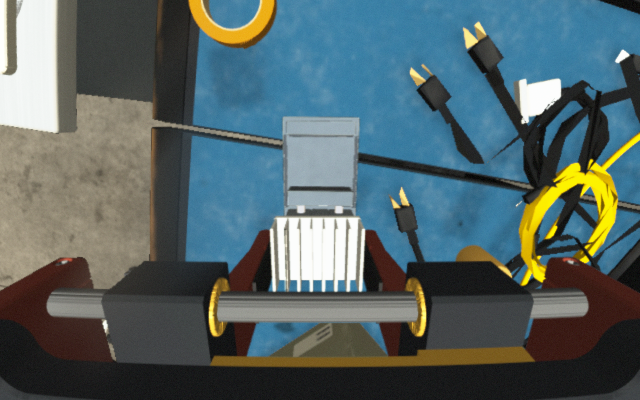

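The wrist view shows the vise at px (283–359, 117–215), square with the image, and the held sink at (272–364, 217–292). I now fit the vise from the depth.

Run:
```python
from m import *
X=np.load('w3.npy')
print('col320'); 
th=np.deg2rad(9.5); ex=np.array([np.cos(th),np.sin(th)]); ey=np.array([-np.sin(th),np.cos(th)])
o=np.array([424,-178.])
L=np.dstack([(X[...,:2]-o)@ex,(X[...,:2]-o)@ey,X[...,2]])
for v in range(104,222,3): print(v,L[v,322].round(1),end=' ; ')
print()
for v in(125,150,200):
    print('row',v,[(u,*L[v,u].round(1)) for u in list(range(276,296,2))+list(range(348,368,2))])
V=L[90:217,270:375].reshape(-1,3)
for n,a,b in(('plate+',6,60),('jawtop',27,40),('bed',5,15)):
    P=V[(V[:,2]>a)&(V[:,2]<b)&(abs(V[:,0])<50)&(V[:,1]<100)]; print(n,len(P),rect(P),np.percentile(P,[1,50,99],axis=0).round(1).tolist())
T=np.load('top0.npy')[225:295,300:408].reshape(-1,3)
T=np.c_[(T[:,:2]-o)@ex,(T[:,:2]-o)@ey,T[:,2]]
for n,a,b in(('housing',34,50),('jawtop',27,36),('plate',5,50)):
    P=T[(T[:,2]>a)&(T[:,2]<b)&(abs(T[:,0])<45)&(abs(T[:,1])<90)]; print('top',n,len(P),np.percentile(P,[1,50,99],axis=0).round(1).tolist())
P=T[(abs(T[:,0])<15)]
for y in range(-70,84,4):
    q=P[abs(P[:,1]-y)<2]; print(y,q[:,2].mean().round(1) if len(q) else None,end=' ')
```

```text
col320
104 [ 1.9 88.3  3.7] ; 107 [ 2.  85.6  2.9] ; 110 [ 2.  82.9  3.2] ; 113 [ 2.  80.1  3.4] ; 116 [ 2.  77.4  2.4] ; 119 [ 1.9 74.6  9.8] ; 122 [ 1.5 71.7 32.7] ; 125 [ 1.6 69.3 32. ] ; 128 [ 1.6 66.7 31.8] ; 131 [ 1.6 64.3 33.2] ; 134 [ 1.6 61.7 32.2] ; 137 [ 1.9 58.2 10.4] ; 140 [ 2.  55.4  9.4] ; 143 [ 2.  52.7 10.8] ; 146 [ 2.  49.8  9.6] ; 149 [ 2.  47.1 10.3] ; 152 [ 2.  44.3 10.8] ; 155 [ 2.  41.2  7.9] ; 158 [ 2.  38.6 10.8] ; 161 [ 2.  35.9 11.6] ; 164 [ 2.  33.  11.1] ; 167 [ 2.  30.  10.3] ; 170 [ 2.1 27.1 10.8] ; 173 [nan nan nan] ; 176 [ 2.1 21.2 10.1] ; 179 [ 2.1 18.4 11. ] ; 182 [ 2.1 15.4 10.6] ; 185 [ 2.1 12.2  9.7] ; 188 [ 1.9 12.  22.4] ; 191 [ 1.8 11.5 32.7] ; 194 [ 1.8  8.8 33.2] ; 197 [ 1.8  6.1 33.6] ; 200 [ 1.8  3.1 32.6] ; 203 [ 1.8  0.4 33.4] ; 206 [ 2.2 -8.8 10.9] ; 209 [  2.1 -10.8  14.6] ; 212 [  2.  -11.   23.9] ; 215 [  1.8 -11.   33.4] ; 218 [  0.2  17.5 129.3] ; 221 [  0.2  16.2 130.9] ; 
row 125 [(276, np.float64(-41.9), np.float64(69.2), np.float64(2.6)), (278, np.float64(-39.9), np.float64(69.2), np.float64(3.0)), (280, np.float64(-38.1), np.f
[... 3731 characters left out ...]
6, 32.5], [29.2, 72.6, 34.4]]
bed 4508 (array([ 4.8, 39.5]), array([ 84.2, 117.2]), 1.4) [[-34.9, -11.4, 8.3], [0.1, 36.5, 10.5], [35.3, 76.4, 13.5]]
top housing 1010 [[-31.5, -63.8, 34.1], [-0.5, -36.7, 38.9], [31.1, 64.5, 44.1]]
top jawtop 631 [[-29.4, -60.4, 27.5], [0.4, 7.3, 32.0], [31.7, 71.2, 35.8]]
top plate 3407 [[-35.6, -79.6, 5.4], [0.9, -1.2, 13.3], [36.0, 74.8, 43.1]]
-70 9.7 -66 32.3 -62 34.0 -58 34.1 -54 35.2 -50 37.2 -46 38.4 -42 38.3 -38 36.6 -34 39.8 -30 37.6 -26 36.2 -22 34.8 -18 33.2 -14 31.4 -10 11.1 -6 11.9 -2 32.4 2 32.1 6 32.2 10 23.2 14 9.9 18 10.3 22 10.6 26 10.0 30 10.1 34 9.8 38 10.0 42 9.8 46 10.2 50 10.2 54 9.8 58 20.6 62 31.8 66 31.9 70 31.4 74 8.9 78 2.6 82 2.3
```

Call:
servo_tool --pt "0 0 0 0.1 0.014 0.1 40" --pt "0 0 0 0.192 0.014 0.2 40" --pt "0 0 0 0.192 0.014 0.35 40" --pt "0 0 0 0.192 0.014 0.4 40" --pt "0 0 0 0.192 0.014 0.4 40" --pt "0 0 0 0.192 0.014 0.4 40"

```text
t: 6.38
ee_pos: [419.5, -143.8, 49.8]
orientation: [2.03, 2.396, 0.001]
ft_force: [0.0, 0.1, -0.4]
width: 49.6
grasp_force: 30.0
```

```bash
cat >> m.py <<'E'
th=np.deg2rad(9.5); ex=np.array([np.cos(th),np.sin(th)]); ey=np.array([-np.sin(th),np.cos(th)]); o0=np.array([424,-178.])
def loc(P): P=np.asarray(P); return np.concatenate([((P[...,:2]-o0)@ex)[...,None],((P[...,:2]-o0)@ey)[...,None],P[...,2:3]],-1)
E
python3 - <<'E'
from m import *
st(); print('tcp local',loc(ctrl.get_obs()['ee_pos']).round(1))
im,X,c=cloud("wrist","w4.png"); np.save('w4.npy',X); L=loc(X)
for u in(300,317,330):
  print(u,[(v,*L[v,u].round(1).tolist()) for v in range(150,292,4)])
V=L[100:290,150:480].reshape(-1,3)
s=V[(abs(V[:,0])<24)&(V[:,1]>5)&(V[:,1]<62)&(V[:,2]>60)]; print(len(s),rect(s),np.percentile(s,[1,50,99],axis=0).round(1))
s=s[s[:,2]>63]; print(len(s),rect(s),np.percentile(s,[1,50,99],axis=0).round(1))
E
```

```text
t 6.38 p [ 419.5 -143.8   49.8] y-yaw 9.44 z [ 0.001 -0.    -1.   ] F [ 0.   0.1 -0.4] w 49.6 g 30.0 q6 -0.52
tcp local [ 1.2 34.5 49.8]
300 [(150, -10.6, 88.9, 3.9), (154, -10.7, 86.0, 3.0), (158, -10.7, 83.3, 3.9), (162, -10.7, 80.5, 4.0), (166, -10.9, 77.4, 2.1), (170, -10.5, 75.8, 10.5), (174, -10.5, 72.9, 10.0), (178, -9.6, 73.1, 26.5), (182, -9.3, 71.7, 32.4), (186, -9.3, 69.3, 33.2), (190, -9.4, 66.6, 32.7), (194, -9.4, 64.1, 33.1), (198, -9.7, 60.5, 28.9), (202, -10.8, 52.8, 10.6), (206, -10.9, 49.7, 9.9), (210, -10.9, 47.0, 10.9), (214, -11.0, 43.7, 10.0), (218, -8.5, 54.9, 53.1), (222, -8.2, 54.5, 58.9), (226, -8.1, 53.0, 61.3), (230, -8.1, 51.0, 62.2), (234, -8.1, 49.1, 63.2), (238, -8.1, 47.1, 64.1), (242, -8.1, 44.6, 63.8), (246, -8.2, 42.2, 63.8), (250, -8.1, 40.3, 64.8), (254, -8.1, 38.3, 65.6), (258, -8.1, 36.5, 66.7), (262, -8.2, 33.8, 66.1), (266, -8.2, 31.8, 67.0), (270, -8.2, 29.7, 67.6), (274, -8.1, 28.0, 69.0), (278, -8.2, 25.1, 68.2), (282, -8.2, 23.3, 69.3), (286, -8.3, 20.6, 69.0), (290, -8.3, 18.5, 69.7)]
317 [(150, 1.4, 88.8, 2.3), (154, 1.4, 86.1, 3.8), (1
[... 1219 characters left out ...]
10.7), (218, 8.7, 54.0, 50.7), (222, 8.7, 52.0, 52.0), (226, 8.7, 49.5, 51.7), (230, 8.8, 47.1, 51.9), (234, 8.8, 44.6, 52.0), (238, 8.8, 41.9, 51.6), (242, 8.9, 39.4, 51.5), (246, 8.9, 36.7, 51.2), (250, 8.9, 34.4, 51.8), (254, 8.9, 31.9, 52.1), (258, 8.9, 29.3, 52.2), (262, 8.9, 26.8, 52.4), (266, 9.0, 23.9, 51.8), (270, 9.0, 21.0, 51.6), (274, 9.1, 18.5, 51.9), (278, 9.1, 16.0, 52.2), (282, 10.1, 2.2, 33.5), (286, 10.1, -0.6, 34.0), (290, 10.7, -11.1, 22.2)]
2356 (array([ 0. , 34.9]), array([48. , 40.5]), 0.0) [[-23.9  17.4  60.4]
 [ -8.8  38.8  69.7]
 [ 24.   54.8 103.4]]
2123 (array([ 0. , 35.1]), array([40. , 48.1]), 89.8) [[-23.9  18.5  63.2]
 [ -8.9  38.8  69.9]
 [ 24.   54.8 103.5]]
```

View pics/w4.png

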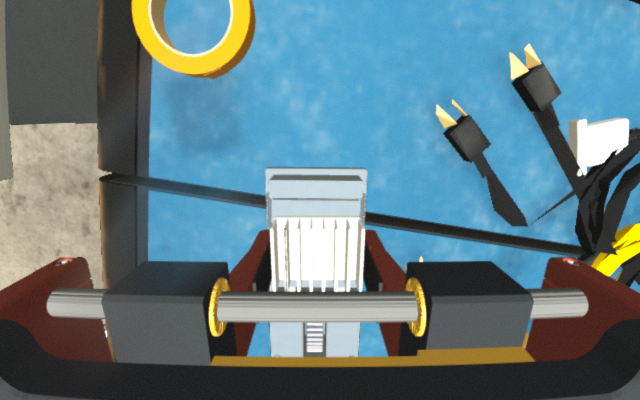

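The wrist view shows the sink (px 270–364, 218–292) over the bed, just short of the fixed jaw's edge. Its centre is at local y 34.9, against a gap middle of about 36.

Call:
servo_tool --pt "0 0 0 0.005 -0.004 0 40" --pt "0 0 0 0.005 -0.004 0.03 40" --pt "0 0 0 0.005 -0.004 0.07 40" --pt "0 0 0 0.005 -0.004 0.11 40" --pt "0 0 0 0.005 -0.004 0.145 40" --pt "0 0 0 0.005 -0.004 0.145 40"

```text
t: 7.18
ee_pos: [417.4, -142.6, 19.3]
orientation: [-2.03, -2.395, 0.001]
ft_force: [-0.4, 0.2, -0.9]
width: 49.7
grasp_force: 30.0
```

Run:
```python
from m import *
st(); print('tcp local',loc(ctrl.get_obs()['ee_pos']).round(1))
```

```text
t 7.17 p [ 417.4 -142.6   19.3] y-yaw 9.43 z [-0.001  0.001 -1.   ] F [-0.4  0.2 -0.9] w 49.7 g 30.0 q6 -0.52
tcp local [-0.7 36.  19.3]
```

Good: no contact, and the sink centre is at local y ≈ 36.3. I lower gently onto the bed (expected contact at TCP z ≈ 13.2).

Call:
servo_tool --pt "0 0 0 0 0 0.012 40" --pt "0 0 0 0 0 0.02 40" --pt "0 0 0 0 0 0.026 40" --pt "0 0 0 0 0 0.029 40" --pt "0 0 0 0 0 0.029 40"

```text
t: 7.8
ee_pos: [418.0, -142.8, 14.3]
orientation: [2.031, 2.396, 0.0]
ft_force: [0.2, -0.1, -1.1]
width: 50.0
grasp_force: 30.0
```

Call:
servo_tool --pt "0 0 0 0 0 0.003 40" --pt "0 0 0 0 0 0.005 40" --pt "0 0 0 0 0 0.005 40"

```text
t: 8.18
ee_pos: [417.9, -142.8, 13.3]
orientation: [-2.031, -2.396, 0.0]
ft_force: [-0.1, -0.9, -0.9]
width: 49.8
grasp_force: 30.0
```

Call:
servo_tool --pt "0 0 0 0 0 0.002 40" --pt "0 0 0 0 0 0.004 40" --pt "0 0 0 0 0 0.004 40"

```text
t: 8.55
ee_pos: [417.9, -142.8, 13.2]
orientation: [2.031, 2.396, 0.0]
ft_force: [-3.5, 0.5, 12.4]
width: 49.8
grasp_force: 30.0
```

Contact is felt (12 N), so the sink is on the bed. I release it and rise.

Call:
servo_tool --pt "0 0 0 0 0 -0.002 52" --pt "0 0 0 0 0 -0.002 60" --pt "0 0 0 0 0 -0.002 64" --pt "0 0 0 0 0 -0.002 64" --pt "0 0 0 0 0 -0.1 64" --pt "0 0 0 0 0 -0.3 64" --pt "0 0 0 0 0 -0.5 64" --pt "0 0 0 0 0 -0.5 64"

```text
t: 9.55
ee_pos: [419.8, -143.5, 114.8]
orientation: [2.028, 2.392, 0.003]
ft_force: [-0.2, 0.1, -0.5]
width: 63.8
grasp_force: 0.0
```

Call:
servo_tool --pt "0 0 0 -0.1 0 0 0" --pt "0 0 0 -0.3 0 0 0" --pt "0 0 0 -0.36 0 0 0" --pt "0 0 0 -0.36 0 0 0" --pt "0 0 0 -0.36 0 0 0" --pt "0 0 0 -0.36 0 0 0"

```text
t: 10.3
ee_pos: [429.3, -212.9, 112.3]
orientation: [-2.03, -2.397, 0.0]
ft_force: [-0.4, -0.6, 0.4]
width: 7.5
grasp_force: 0.0
```

Run:
```python
from m import *
st(); print('tcp local',loc(ctrl.get_obs()['ee_pos']).round(1))
im,X,c=cloud("wrist","w5.png"); np.save('w5.npy',X); L=loc(X)
V=L.reshape(-1,3)
s=V[(abs(V[:,0])<32)&(V[:,1]>14)&(V[:,1]<58)&(V[:,2]>14)&(V[:,2]<38)]; print('sink',len(s),rect(s),np.percentile(s,[1,50,99],axis=0).round(1).tolist())
j=V[(abs(V[:,0])<32)&(V[:,1]>-20)&(V[:,1]<80)&(V[:,2]>29)]
s=V[(abs(V[:,0])<28)&(V[:,1]<80)&(V[:,1]>-80)]
for y in np.arange(-70,80,2):
    q=s[abs(s[:,1]-y)<1]; print(int(y),np.percentile(q[:,2],[10,50,90]).round(0).astype(int).tolist() if len(q) else '-',end=' ')
```

```text
t 10.3 p [ 429.3 -212.9  112.3] y-yaw 9.47 z [-0.001  0.    -1.   ] F [-0.4 -0.6  0.4] w 7.5 g 0.0 q6 -0.65
tcp local [ -0.5 -35.3 112.3]
sink 2901 (array([-0.1, 36. ]), array([39.7, 48.5]), 89.9) [[-23.9, 16.4, 14.2], [-0.4, 36.8, 16.1], [23.6, 55.7, 34.6]]
-70 - -68 - -66 - -64 - -62 [38, 39, 40] -60 [25, 39, 40] -58 [23, 38, 41] -56 [27, 40, 41] -54 [33, 39, 40] -52 [30, 39, 40] -50 [38, 39, 40] -48 [38, 40, 41] -46 [38, 40, 43] -44 [38, 40, 176] -42 [38, 40, 159] -40 [39, 40, 178] -38 [38, 40, 185] -36 [38, 40, 185] -34 [38, 40, 184] -32 [39, 40, 190] -30 [38, 40, 191] -28 [38, 41, 190] -26 [39, 41, 170] -24 [40, 143, 166] -22 [39, 135, 161] -20 [35, 39, 208] -18 [31, 40, 216] -16 [216, 219, 221] -14 [213, 217, 221] -12 [217, 229, 233] -10 [210, 226, 233] -8 [209, 217, 217] -6 [207, 217, 217] -4 [212, 217, 217] -2 [200, 211, 217] 0 [199, 210, 216] 2 [32, 33, 34] 4 [32, 33, 34] 6 [32, 33, 34] 8 [32, 33, 34] 10 [32, 33, 34] 12 [10, 25, 33] 14 [10, 11, 11] 16 [10, 12, 21] 18 [14, 16, 33] 20 [15, 16, 33] 22 [15, 16, 34] 24 [14, 16, 33] 26 [14, 16, 34] 28 [15, 16, 33] 30 [14, 16, 33] 32 [14, 16, 34] 34 [14, 16, 33] 36 [14, 16, 33] 38 [14, 16, 33] 40 [15, 16, 34] 42 [15, 16, 33] 44 [15, 16, 34] 46 [15, 16, 34] 48 [15, 16, 33] 50 [15, 16, 34] 52 [14, 16, 34] 54 [15, 16, 33] 56 [10, 12, 33] 58 [10, 11, 11] 60 [11, 28, 31] 62 [31, 32, 33] 64 [32, 33, 34] 66 [32, 32, 33] 68 [32, 32, 33] 70 [32, 33, 33] 72 [31, 32, 33] 74 [31, 32, 32] 76 [9, 10, 11] 78 [2, 3, 5]
```

View pics/w5.png

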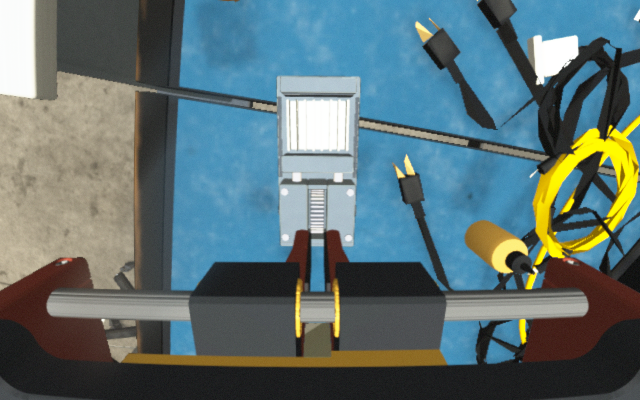

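The wrist view shows the sink square on the bed at px (285–355, 97–153) and the wheel in its slot at (317,210). The fit gives the sink centre at local (−0.1, 36.0). Next I go to the start of the wheel stroke, above the rim.

Call:
servo_tool --pt "0 0 0 -0.05 0.002 0.05 0" --pt "0 0 0 -0.05 0.002 0.15 0" --pt "0 0 0 -0.05 0.002 0.25 0" --pt "0 0 0 -0.05 0.002 0.32 0" --pt "0 0 0 -0.05 0.002 0.32 0" --pt "0 0 0 -0.05 0.002 0.32 0"

```text
t: 11.1
ee_pos: [432.0, -223.8, 48.7]
orientation: [2.031, 2.396, 0.0]
ft_force: [-0.4, -0.4, 0.6]
width: 0.7
grasp_force: 0.0
```

Run:
```python
from m import *
st(); print('tcp local',loc(ctrl.get_obs()['ee_pos']).round(1))
X=np.load('w5.npy');L=loc(X); 
for v in (200,215,225): print([(u,*L[v,u].round(1).tolist()) for u in range(304,332,3)])
```

```text
t 11.1 p [ 432.  -223.8   48.7] y-yaw 9.43 z [ 0. -0. -1.] F [-0.4 -0.4  0.6] w 0.7 g 0.0 q6 -0.67
tcp local [  0.3 -46.5  48.7]
[(304, -11.3, -24.5, 38.7), (307, -8.8, -24.5, 38.7), (310, -7.0, -31.8, 10.8), (313, -3.8, -24.1, 40.0), (316, -1.3, -24.2, 39.6), (319, 1.2, -24.3, 39.4), (322, 3.7, -24.4, 39.2), (325, 7.0, -31.8, 10.7), (328, 8.6, -24.0, 40.4), (331, 11.1, -24.3, 39.6)]
[(304, -11.4, -37.0, 40.4), (307, -9.0, -38.1, 37.1), (310, -6.3, -35.9, 43.9), (313, -3.8, -35.8, 44.4), (316, -1.3, -35.5, 45.1), (319, 1.1, -35.3, 45.9), (322, 3.6, -35.5, 45.1), (325, 7.1, -46.6, 10.2), (328, 8.8, -37.4, 39.3), (331, 11.3, -37.3, 39.7)]
[(304, -11.6, -46.5, 38.7), (307, -9.1, -46.6, 38.4), (310, -7.2, -56.4, 10.9), (313, -3.9, -45.3, 42.2), (316, -1.4, -45.2, 42.4), (319, 1.2, -45.5, 41.6), (322, 3.7, -45.3, 42.0), (325, 7.1, -56.2, 11.4), (328, 8.8, -46.1, 39.9), (331, 11.4, -46.5, 38.8)]
```

Call:
servo_tool --pt "0 0 0 0.005 0 0.01 0" --pt "0 0 0 0.005 0 0.018 0" --pt "0 0 0 0.005 0 0.021 0" --pt "0 0 0 0.005 0 0.021 0"

```text
t: 11.6
ee_pos: [431.6, -222.7, 44.3]
orientation: [2.031, 2.396, 0.0]
ft_force: [-0.3, -0.3, 0.7]
width: 0.7
grasp_force: 0.1
```

Call:
servo_tool --pt "0 0 0 0 0 0.002 0" --pt "0 0 0 0 0 0.003 0" --pt "0 0 0 0 0 0.003 0"

```text
t: 11.98
ee_pos: [431.7, -222.7, 44.1]
orientation: [2.031, 2.396, 0.0]
ft_force: [-0.1, 1.0, 6.5]
width: 0.4
grasp_force: 3.1
```

Call:
servo_tool --pt "0 0 0 0 0 0.0015 0" --pt "0 0 0 0 0 0.0025 0" --pt "0 0 0 0.01 0 0.0025 0" --pt "0 0 0 0.02 0 0.0025 0" --pt "0 0 0 0.025 0 0.0025 0"

```text
t: 12.6
ee_pos: [431.2, -218.5, 44.0]
orientation: [2.03, 2.396, -0.0]
ft_force: [-2.5, -2.9, 9.5]
width: 0.1
grasp_force: 4.8
```

Call:
servo_tool --pt "0 0 0 0.01 0 0.0015 0" --pt "0 0 0 0.02 0 0.0015 0" --pt "0 0 0 0.03 0 0.0015 0"

```text
t: 12.98
ee_pos: [430.3, -212.7, 43.9]
orientation: [2.03, 2.395, -0.001]
ft_force: [-3.6, -3.8, 11.9]
width: 0.5
grasp_force: 6.2
```

Call:
servo_tool --pt "0 0 0 0.01 0 0.0005 0" --pt "0 0 0 0.02 0 0.0005 0" --pt "0 0 0 0.025 0 0.0005 0"

```text
t: 13.35
ee_pos: [429.5, -207.8, 43.8]
orientation: [2.03, 2.395, -0.0]
ft_force: [-3.0, -2.9, 12.7]
width: 0.7
grasp_force: 6.3
```

```bash
cat > jaw.py <<'E'
from m import *
st(); print('tcp local',loc(ctrl.get_obs()['ee_pos']).round(1))
X=cloud("wrist")[1]; V=loc(X).reshape(-1,3); V=V[np.isfinite(V).all(1)]
s=V[(abs(V[:,0])<29)&(V[:,2]<40)]
def top(lo,hi,z): 
    q=s[(s[:,1]>lo)&(s[:,1]<hi)&(s[:,2]>z-2.5)&(s[:,2]<z+2.5)]; return len(q),np.percentile(q[:,1],[1,99]).round(1) if len(q)>9 else None
print('jawtop',top(-9,24,32.8),'fixed',top(57,80,32.5))
q=s[(abs(s[:,0])<24)&(s[:,1]>10)&(s[:,1]<62)&(s[:,2]>14.2)&(s[:,2]<18)]; print('sink base',len(q),np.percentile(q[:,1],[1,99]).round(1))
E
python3 jaw.py
```

```text
t 13.35 p [ 429.5 -207.8   43.8] y-yaw 9.45 z [ 0.001 -0.002 -1.   ] F [-3.  -2.9 12.7] w 0.7 g 6.3 q6 -0.64
tcp local [  0.6 -30.3  43.8]
jawtop (2529, array([ 2.5, 23.3])) fixed (2548, array([59.6, 72.5]))
sink base 3216 [16.6 59.3]
```

Call:
servo_tool --pt "0 0 0 0 0 -0.03 0" --pt "0 0 0 0 0 -0.03 0" --pt "0 0 0 -0.07 -0.002 -0.03 0" --pt "0 0 0 -0.08 -0.002 -0.03 0" --pt "0 0 0 -0.08 -0.002 -0.03 0" --pt "0 0 0 -0.08 -0.002 -0.006 0" --pt "0 0 0 -0.08 -0.002 -0.004 0" --pt "0 0 0 -0.08 -0.002 -0.003 0"

```text
t: 14.4
ee_pos: [431.4, -222.8, 43.9]
orientation: [2.031, 2.396, -0.0]
ft_force: [-2.2, -0.2, 13.0]
width: 0.8
grasp_force: 6.4
```

```bash
sed -i "s/^print('jawtop.*/s0=s; s=s0[abs(s0[:,0])>25.7]; print('jawtop',top(-9,40,32.8),'fixed',top(50,80,32.5)); s=s0/; s/<24)&(s\[:,1\]>10)/<23)\&(s[:,1]>10)/" jaw.py; python3 jaw.py
```

```text
t 14.4 p [ 431.4 -222.8   43.9] y-yaw 9.45 z [ 0. -0. -1.] F [-2.2 -0.2 13. ] w 0.8 g 6.4 q6 -0.67
tcp local [ -0.1 -45.4  43.9]
jawtop (267, array([ 2.3, 16.2])) fixed (294, array([59.6, 72.6]))
sink base 3399 [16.9 59.3]
```

The jaw face has moved from 12 to about 16.2, and the tip is already pressing at 13 N. Second stroke:

Call:
servo_tool --pt "0 0 0 0.01 0 0 0" --pt "0 0 0 0.02 0 0 0" --pt "0 0 0 0.03 0 0 0" --pt "0 0 0 0.035 0 0 0"

```text
t: 14.95
ee_pos: [430.4, -216.4, 44.0]
orientation: [2.03, 2.396, -0.001]
ft_force: [-2.8, -3.9, 11.2]
width: 0.5
grasp_force: 5.3
```

Call:
servo_tool --pt "0 0 0 0.01 0 0.0005 0" --pt "0 0 0 0.02 0 0.0005 0" --pt "0 0 0 0.03 0 0.0005 0"

```text
t: 15.32
ee_pos: [429.5, -210.5, 43.9]
orientation: [2.03, 2.396, -0.001]
ft_force: [-3.2, -2.5, 11.3]
width: 0.4
grasp_force: 5.7
```

```bash
python3 jaw.py
```

```text
t 15.32 p [ 429.5 -210.5   43.9] y-yaw 9.46 z [ 0.001 -0.001 -1.   ] F [-3.2 -2.5 11.3] w 0.4 g 5.7 q6 -0.64
tcp local [  0.  -33.   43.9]
jawtop (252, array([ 6.1, 20.2])) fixed (277, array([59.7, 72.7]))
sink base 3227 [20.5 59.3]
```

Call:
servo_tool --pt "0 0 0 0.007 0 0.001 0" --pt "0 0 0 0.012 0 0.001 0" --pt "0 0 0 0.012 0 0.001 0"

```text
t: 15.75
ee_pos: [429.1, -208.1, 43.8]
orientation: [2.03, 2.396, -0.0]
ft_force: [-2.9, -2.5, 13.7]
width: 0.5
grasp_force: 6.6
```

Call:
servo_tool --pt "0 0 0 0.005 0 0.0005 0" --pt "0 0 0 0.01 0 0.0005 0" --pt "0 0 0 0.01 0 0.0005 0"

```text
t: 16.12
ee_pos: [428.9, -206.3, 43.7]
orientation: [2.029, 2.396, -0.0]
ft_force: [-3.3, -4.1, 13.4]
width: 0.5
grasp_force: 6.4
```

```bash
python3 jaw.py
```

```text
t 16.12 p [ 428.9 -206.3   43.7] y-yaw 9.46 z [ 0.001 -0.002 -1.   ] F [-3.3 -4.1 13.4] w 0.5 g 6.4 q6 -0.64
tcp local [  0.2 -28.7  43.7]
jawtop (253, array([ 7.2, 21.5])) fixed (278, array([59.5, 72.6]))
sink base 3049 [21.7 59.2]
```

Call:
servo_tool --pt "0 0 0 0 0 -0.03 0" --pt "0 0 0 0 0 -0.03 0" --pt "0 0 0 -0.07 0 -0.03 0" --pt "0 0 0 -0.08 0 -0.03 0" --pt "0 0 0 -0.08 0 -0.03 0" --pt "0 0 0 -0.08 0 -0.008 0" --pt "0 0 0 -0.08 0 -0.005 0" --pt "0 0 0 -0.08 0 -0.004 0"

```text
t: 17.18
ee_pos: [431.0, -221.4, 44.0]
orientation: [2.031, 2.397, -0.0]
ft_force: [-2.2, -0.3, 8.7]
width: 0.5
grasp_force: 4.2
```

Call:
servo_tool --pt "0 0 0 0.004 0 0 0" --pt "0 0 0 0.008 0 0 0" --pt "0 0 0 0.012 0 0 0" --pt "0 0 0 0.012 0 0 0"

```text
t: 17.68
ee_pos: [431.3, -219.6, 44.1]
orientation: [2.03, 2.395, 0.0]
ft_force: [-0.6, -4.6, 5.1]
width: 0.3
grasp_force: 2.7
```

```bash
python3 jaw.py
```

```text
t 17.68 p [ 431.3 -219.6   44.1] y-yaw 9.44 z [ 0.002 -0.001 -1.   ] F [-0.6 -4.6  5.1] w 0.3 g 2.7 q6 -0.66
tcp local [  0.4 -42.2  44.1]
jawtop (271, array([ 6.8, 21.3])) fixed (302, array([59.1, 72.8]))
sink base 3148 [22.  59.1]
```

Call:
servo_tool --pt "0 0 0 0 0 0.0015 0" --pt "0 0 0 0 0 0.003 0"

```text
t: 17.98
ee_pos: [431.4, -219.6, 43.9]
orientation: [2.03, 2.395, 0.0]
ft_force: [-2.6, -4.9, 13.4]
width: 0.7
grasp_force: 6.7
```

Call:
servo_tool --pt "0 0 0 0.004 0 0 0" --pt "0 0 0 0.004 0 0 0"

```text
t: 18.23
ee_pos: [431.4, -219.2, 44.0]
orientation: [2.029, 2.395, -0.0]
ft_force: [-1.6, -7.6, 10.1]
width: 0.5
grasp_force: 5.3
```

Call:
servo_tool --pt "0 0 0 0 0 0 0"

```text
t: 18.35
ee_pos: [431.4, -219.2, 43.9]
orientation: [2.029, 2.395, -0.0]
ft_force: [-1.5, -6.7, 10.9]
width: 0.3
grasp_force: 5.3
```

The rim resistance has risen to about 6.5 N and motion has stalled, so the jaw force is about 12 N, well below crushing. I lift straight off and move clear.

Call:
servo_tool --pt "0 0 0 0 0 -0.01 0" --pt "0 0 0 0 0 -0.05 0" --pt "0 0 0 0 0 -0.2 0" --pt "0 0 0 0 0 -0.4 0" --pt "0 0 0 0 0 -0.4 0"

```text
t: 18.98
ee_pos: [431.8, -218.6, 125.6]
orientation: [2.028, 2.393, 0.002]
ft_force: [-0.4, 0.2, 1.1]
width: 0.4
grasp_force: 0.0
```

```bash
python3 jaw.py
python3 - <<'E'
from m import *
cloud("wrist","w6.png")
im=cv2.imread('pics/w6.png'); cv2.imwrite('pics/w6c.png',cv2.resize(im[50:260,220:420],None,fx=2.8,fy=2.8))
E
```

```text
t 18.98 p [ 431.8 -218.6  125.6] y-yaw 9.43 z [ 0.004 -0.002 -1.   ] F [-0.4  0.2  1.1] w 0.4 g 0.0 q6 -0.66
tcp local [  1.  -41.3 125.6]
jawtop (124, array([ 7.8, 21.5])) fixed (122, array([60.3, 72.6]))
sink base 1609 [22.5 59.5]
```

View pics/w6c.png

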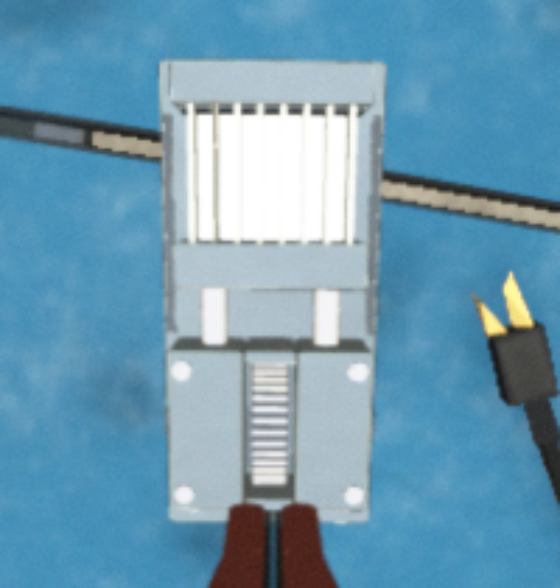

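The crop shows the sink flat and square, touching the fixed jaw at row 103 and the sliding jaw at row 243, with the jaw unchanged after lift-off. I retract and hand in.

Call:
servo_tool --pt "0 0 0 0.2 0 -0.3 0" --pt "0 0 0 0.5 0 -0.5 0" --pt "0 0 0 0.8 0 -0.5 0" --pt "0 0 0 0.8 0 -0.5 0" --pt "0 0 0 0.8 0 -0.5 0" --pt "0 0 0 0.8 0 -0.5 0"

```text
t: 19.82
ee_pos: [404.3, -61.2, 222.4]
orientation: [-2.032, -2.395, 0.001]
ft_force: [-0.1, -0.4, -0.8]
width: 0.3
grasp_force: 0.0
```

Run:
```python
from m import *
st(); print(ctrl.close_job())
```

```text
t 19.82 p [404.3 -61.2 222.4] y-yaw 9.39 z [-0.001 -0.    -1.   ] F [-0.1 -0.4 -0.8] w 0.3 g 0.0 q6 -0.34
the job is handed in; nothing more can be done
None
```

I laid the heat sink flat on the vise's bed, rolled the thumbwheel in three strokes until the jaw clamped it (about 12 N while turning, estimated from the rim force; highest press read 13.7 N), took the hand away, and handed in the job at 19.8 s; no verdict was returned.

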